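# Shut down the curing box and hold its lid open

### The arm

A 6-joint arm with a two-finger parallel gripper is mounted at the origin on the work surface. World frame = base frame: x ahead of the robot, y to its left, z up, the work surface at z = 0. Lengths are in m, angles in rad, forces in N, time in s.
With the tool pointing down it reaches from about 0.375 to 0.9 m from the base axis. Payload 3.1 kg.
Tool frame: the origin (TCP) lies midway between the tips of the shut fingers; the grasp point (between the pads) lies 19 mm behind it (pinch_z is the distance from the TCP to the grasp point, in m); y points along the fingers, z is the direction in which the jaws open and shut, and the axes are right-handed (so a half turn about y gives the same grasp; the last joint's range is limited). The gripper opens to 87 mm and grips with 3 to 60 N. Pads are 19 mm wide; open, the fingers measure 117 mm over their backs; the gripper's body (75 mm by 190 mm) begins 51 mm behind the grasp point.
Start: joints at [1.036, 0.527, 1.433, -0, 1.181, -0.178], TCP at [0.218, 0.586, 0.223] pointing down, gripper open.
Joint ranges: [-3.08, 3.08], [-0.75, 2.2], [0.22, 2.44], [-1.43, 4.57], [0, 2.65], [-2.85, 2.85]. Speed limits (rad/s): [2.79, 2.79, 3.14, 3.14, 3.14, 3.14].

### API

Orientations are given as a unit quaternion [x, y, z, w].
In Python, from rig import * gives the robot as it stands.
- The arm moves only by the tool drive_tool, never from a script. Its argument "plan" is a list of rows, each a list of 7 numbers: the shift along the tool's x, y, z in mm, then the turn, a rotation vector about the tool's x, y, z in degrees, then the finger opening in mm, from 0 to 87. A call has 1 to 10 rows; each row is the pose to reach, as a shift and turn from the pose commanded when the call began, along the tool's axes at that moment; what a row does not reach only later rows make up. A row lasts 1/10 s, in which the tool goes at most 50 mm and 8.59 degrees, less where a joint would pass 70% of its speed; a pose out of reach is approached as far as the arm can. A call with a gripper value outside its range is refused whole. The fingers move at their own pace and stop on an object; "newtons" is the grip in N (left out, the last holds). Time passes only in rows, so rows that repeat a pose let the fingers close. It gives the time, the measured TCP pose, the force and the opening at its end, in the units of the state.
- get_obs(): the state, without advancing time (a new reading comes with each control period).
- camera(name): name is "side" or "top" or "wrist"; returns the picture (384x512x3 uint8, blue, green, red); there is no depth.
- get_calibration(name): a dict with "fx", "fy", "cx", "cy" (pixels), "D" ([k1, k2, p1, p2, k3] as OpenCV has them; the pictures are not rectified), "origin" and "rotation" of the camera in the world; the wrist camera has in their place "tool_from_camera" (4x4, takes a point from camera to tool coordinates, whose origin is the TCP and whose axes are the tool frame's). Camera axes: x right, y down, z forward; pixel columns grow to the right and rows downward; lengths in m; the calibration is good to about 2 mm. A picture is of the moment at which its call begins: read the wrist's pose just before it. get_calibration takes no time and is no camera call.
- hand_in(): hands the job in, once; it reports no verdict.
Trained networks look in the newest picture that a camera, given by its name, has taken for a name from the list of things; names that differ only in an ending like _2 or _b are one class to them, and where a whole thing is asked for, a point or a joint stands for the part that bears it (a point fixed in the world has none). Each returns a list of dicts, best first, with "conf" (0 to 1); they miss things now and then, are a little off and sometimes report something else, mostly with a low value. They report only what shows in the picture. A call takes as long as a camera call.
- spot_in(camera, target): "location" ([column, row] in pixels, amid what is visible of it).
- mark_of(camera, target): "location" ([column, row] in pixels: a listed point, or the origin of a listed thing).
The state is a dict: "time": time; "q": joint angles; "joint_velocities": joint speeds; "joint_torque": joint torques, N m; "position": TCP position; "tool_rot": TCP orientation; "ft_force": force on the tool from outside, world axes, zero at the start; "moment": the same for the moment, N m; "grip_width": finger opening in m.
Only numpy, scipy, OpenCV 4.12 (cv2) and the standard library are available. Lean on these libraries where they do the work, as an engineer would, in place of code of your own. Each camera call takes 0.05 s, during which the arm holds its last target. There are 200 camera calls.

### The job

The curing box on the bench has finished its run: slide its lamp dimmer all the way to off (the front end of its track, the side where the lid's handle is) before raising the lid, and then, before turning the catch knob, give the lid's bar handle a gentle upward tug to learn whether the hidden catch is holding it. If it is caught, do not force it, but give the round catch knob on the lid a quarter turn and try again. Raise the lid by its handle at least half-way to upright (45 degrees) and finish while still holding it there by the handle, as it falls shut when let go; leave the other things on the bench where they lie.

Things in the scene. Friction and masses are not known exactly. Their poses are not given: they have to be found in the camera images.
- curer: curing box: fixed light-grey box on the bench, 190 mm deep (x), 324 wide (y). Origin on the bench under the middle of the lidded chamber; +x points to the hinge side (away from the robot), +y left, z up. Chamber y -115 to 115 mm, rim at z 115, lid 20 mm thick on top, front face at x -95. On its right the control column, y -117 to -209, flat top at z 130
- lid (a joint): lid angle about its hinge, rad: 0 shut, grows as the front edge rises, stop at 1.3. Lid about 0.7 kg: 3 to 5 N up at the handle lifts it, and it falls shut when let go. If caught it gives only about 0.015 rad (3 mm at the handle), then stops hard. Lid top face is 135 mm above the bench
- lid_handle (a point): middle of the lid's handle_bar: round steel bar 12 mm thick, 110 long, parallel to the hinge (the box's y), on an arm at each end (98 mm clear between), 42 mm in front of the lid's front edge; 36 mm free between bar and box front, nothing under it but low things on the bench. Lid shut: 125 mm above the bench. Turns with the lid
- lid_hinge (a point): middle of the lid's hinge line (along the box's y), 115 mm above the bench; the handle bar moves on a circle of radius 232 mm about it
- catch_knob (a point): point on the catch knob's axis 20 mm above the lid's top, the height to grip; fixed to the lid. Black round fluted knob 36 mm across, top 32 mm above the lid; stiff 0.06 N m, turns both ways endlessly, stays put. Hidden two-ended tongue: every quarter turn (80 to 90 degrees) swaps caught and free; its look never tells which. Starts either way
- knob_rim (a point): a point on the rim of the catch knob, 18 mm from its axis, 20 mm above the lid's top; it goes round with the knob. The knob is clamped on its spindle at any angle, so this point does not tell where the tongue is
- keeper: steel lip 64 mm long inside the chamber's front rim, under which the tongue catches; out of sight; fixed to the box
- dimmer (a joint): position of the dimmer along its track in m: 0 is off, at the front end stop; 0.075 is full, towards the back of the box. It stays where it is left; about 1.5 N moves it
- dimmer_cap (a point): centre of the top of the dimmer's black cap, which stands in the top of the control column: 14 mm along the track, 20 mm across it, 26 mm tall above the column's top (its top is 157 mm above the bench). The track runs along the box's x; ticks beside it grow wider towards full and a white bar crosses the off end
- rivet_tin: small round aluminium tin, 44 mm across and 40 mm tall, standing on the rear end of the box's control column, behind the dimmer; its origin is the centre of its underside. A bystander
- tape: roll of masking tape lying flat, 96 mm across and 25 mm high, on the bench by the box; its origin is the centre of its underside. A bystander
- block: wooden block 200 x 55 x 45 mm on the bench at the left of the box; its origin is the centre of its underside. A bystander
- magnifier: black hand magnifier lying flat, 74 mm lens ring, 175 mm long, 12 mm high, on the bench; its origin is under the lens centre, its handle runs along its +x. A bystander
- marker: marker pen 134 mm long, 13 mm thick, origin under the middle of its grey barrel, lying on the bench in front of the box. A bystander
- caliper: steel caliper 220 mm long, 13 mm high, lying flat on the bench on the right. A bystander
- driver: screwdriver about 200 mm long lying on the bench on the left. A bystander

How it is judged:
On the way, in this order (a step that is already met when the one before it is completed fails the run):
1. the dimmer is slid to off while the lid is still shut (value of joint dimmer below 0.004 m and value of joint lid below 0.03 rad), for 0.2 s.
2. before the catch knob is turned, the lid is tugged: it pulls against its catch, or it comes up freely (distance of knob_rim from where it was at the start of the episode below 0.02 m and (contact force between keeper and anything else above 1.5 N or value of joint lid above 0.03 rad)), for 0.05 s.
3. the lid is raised half-way with the fingers on its handle (value of joint lid above 0.75 rad and contact force between the fingers and handle_bar above 0.5 N), for 0.2 s.
At the end, for the whole second after the job is handed in: the lid stands still at 43 degrees or more (over 0.75 rad), held by the fingers on its handle bar, and the dimmer is within 5 mm of off (all of step 3 and velocity of joint lid between -0.1 and 0.1 rad/s and value of joint dimmer below 0.005 m); the arm keeps its last pose, push and grip.
It fails at once if the lid was raised while the lamp was on (value of joint lid above 0.08 rad and value of joint dimmer above 0.008 m).
It fails at once if the catch was forced (pulled against with over 45 N) (contact force between keeper and anything else above 45 N).
It fails at once if a bystander was shifted by more than 40 mm (distance of any of rivet_tin, tape, block, magnifier, marker, caliper, driver from where it was at the start of the episode above 0.04 m).
It also fails if it takes over 64 s, if anything falls off the work surface, if the arm or the gripper's body presses on something with over 40 N, if the wrist force passes 120 N, or if a joint passes its speed limit or range.

## Working session

There is one attempt and no reset: what is moved stays moved. The work goes in short steps, Python scripts to look and compute and a tool call to move; the robot and the scene stay as the last step left them, time stands still between calls to the robot, and variables do not carry over. Pictures are saved under pics/ and viewed, about 8 in all and at most 12, crops included, and the job is handed in when it is done.

Besides the shell and the picture viewer there is one more tool, called after ">>>" as a command line: name --pt "numbers of a row" for each row, then --argument value for the rest. drive_tool: Moves the arm, as the interface text tells. Its arguments: {"type":"object","properties":{"plan":{"type":"array","items":{"type":"array","items":{"type":"number"}}},"newtons":{"type":"number"}},"required":["plan"]}

```bash
mkdir -p pics; cat > h.py <<'E'
from rig import *
import numpy as np, cv2
from scipy.spatial.transform import Rotation as R
def ray(cam,px):
    c=get_calibration(cam)
    K=np.array([[c['fx'],0,c['cx']],[0,c['fy'],c['cy']],[0,0,1]])
    u=cv2.undistortPoints(np.array([[px]],float),K,np.array(c['D'],float)).ravel()
    d=np.array([u[0],u[1],1.])
    if cam=='wrist':
        o=get_obs();T=np.array(c['tool_from_camera']);Q=R.from_quat(o['tool_rot'])
        return Q.apply(T[:3,3])+np.array(o['position']),Q.apply(T[:3,:3]@d)
    return np.array(c['origin'],float),np.array(c['rotation'],float).reshape(3,3)@d
def atz(cam,px,z):
    o,d=ray(cam,px);return o+d*(z-o[2])/d[2]
def totool(v):
    return R.from_quat(get_obs()['tool_rot']).inv().apply(v)*1000
E
python3 - <<'E'
from h import *
o=get_obs();print(o);print(R.from_quat(o['tool_rot']).as_matrix().round(3))
Z=dict(curer=0,lid_handle=.125,lid_hinge=.115,catch_knob=.155,knob_rim=.155,dimmer_cap=.157,rivet_tin=.13,tape=0,block=0,magnifier=0,marker=0,caliper=0,driver=0)
for c in ('top','side'):
    cv2.imwrite(f'pics/{c}0.png',camera(c))
    for n,z in Z.items():
        m=mark_of(c,n)
        if m: print(c,n,np.round(m[0]['location'],1),round(m[0]['conf'],2),atz(c,m[0]['location'],z).round(4))
        else: print(c,n,None)
E
```

```text
{'time': 0.0, 'q': array([ 1.03549700e+00,  5.28452611e-01,  1.43392680e+00, -3.84073624e-05,
        1.18139925e+00, -1.78498982e-01]), 'joint_velocities': array([-3.69873341e-04, -5.59496098e-04,  6.40066612e-04, -6.62085165e-05,
       -2.27498545e-03,  3.14246971e-04]), 'joint_torque': array([-1.10899378e-03, -4.40033019e+01, -1.76596302e+01,  6.33506547e-02,
        5.79342199e-02, -1.77093789e-04]), 'position': array([0.21789235, 0.58498863, 0.22157218]), 'tool_rot': array([ 0.69661324, -0.12573298,  0.12521648, -0.69515613]), 'ft_force': array([-0.50800412,  0.47362199, -0.39741841]), 'moment': array([-0.00410531,  0.00632311,  0.04825644]), 'grip_width': 0.08659474875503849}
[[ 0.937 -0.001  0.349]
 [-0.349 -0.002  0.937]
 [-0.    -1.    -0.002]]Traceback (most recent call last):
  File "<stdin>", line 8, in <module>
  File "h.py", line 14, in atz
    o,d=ray(cam,px);return o+d*(z-o[2])/d[2]
        ~~~^^^^^^^^
  File "h.py", line 12, in ray
    return np.array(c['origin'],float),np.array(c['rotation'],float).reshape(3,3)@d
                                       ~~~~~~~~~~~~~~~~~~~~~~~~~~~~~~~~~~~~~^^^^^
ValueError: cannot reshape array of size 4 into shape (3,3)
```

```bash
sed -i "s/np.array(c\['rotation'\],float).reshape(3,3)@d/R.from_quat(c['rotation']).apply(d)/" h.py
python3 - <<'E'
from h import *
Z=dict(curer=0,lid_handle=.125,lid_hinge=.115,catch_knob=.155,knob_rim=.155,dimmer_cap=.157,rivet_tin=.13,tape=0,block=0,magnifier=0,marker=0,caliper=0,driver=0)
for c in ('top','side'):
    cv2.imwrite(f'pics/{c}0.png',camera(c)); print(get_calibration(c))
    for n,z in Z.items():
        m=mark_of(c,n)
        if m: print(c,n,np.round(m[0]['location'],1),round(m[0]['conf'],2),atz(c,m[0]['location'],z).round(4))
        else: print(c,n,None)
a=cv2.imread('pics/top0.png');b=cv2.imread('pics/side0.png')
E
```

```text
{'fx': 368.749896462026, 'fy': 368.749896462026, 'cx': 252.17420813794465, 'cy': 187.35891620423394, 'D': array([-0.08517433,  0.        ,  0.        ,  0.        ,  0.        ]), 'origin': array([0.26755658, 0.00840742, 1.38775398]), 'rotation': array([-0.69482672,  0.71159817, -0.07276111,  0.07449622])}
top curer [221.1 181.8] 0.92 [0.5863 0.1279 0.    ]
top lid_handle [207.3 207.6] 0.59 [0.467  0.1656 0.125 ]
top lid_hinge [225.6 148.4] 0.9 [0.6833 0.1011 0.115 ]
top catch_knob [213.1 185.6] 0.92 [0.538 0.142 0.155]
top knob_rim [216.5 180.2] 0.59 [0.5567 0.1303 0.155 ]
top dimmer_cap [263.4 178.8] 0.35 [ 0.5572 -0.0308  0.157 ]
top rivet_tin [274.6 166.2] 0.54 [ 0.6083 -0.0726  0.13  ]
top tape [178.  222.7] 0.52 [0.4314 0.2926 0.    ]
top block [176.8 174.1] 0.81 [0.6213 0.3006 0.    ]
top magnifier [253.9 234.5] 0.69 [0.3806 0.0061 0.    ]
top marker [216.  226.2] 0.63 [0.415  0.1482 0.    ]
top caliper None
top driver [216.5 186.5] 0.71 [0.5681 0.1457 0.    ]
{'fx': 390.0608033958132, 'fy': 390.0608033958132, 'cx': 256.63900123558466, 'cy': 191.10784667722783, 'D': array([-0.
[... 190 characters left out ...]
6])}
side curer [243.5 194. ] 0.83 [0.5866 0.1266 0.    ]
side lid_handle [204.5 180.8] 0.97 [0.4644 0.1567 0.125 ]
side lid_hinge [271.7 159.3] 0.61 [0.6769 0.0959 0.115 ]
side catch_knob [227.4 166.4] 0.69 [0.5314 0.1324 0.155 ]
side knob_rim [235.1 159.6] 0.47 [0.5664 0.1385 0.155 ]
side dimmer_cap [295.8 196.7] 0.57 [ 0.5867 -0.08    0.157 ]
side rivet_tin [300.5 197.4] 0.54 [ 0.6138 -0.0762  0.13  ]
side tape [176.4 189.2] 0.94 [0.4425 0.2903 0.    ]
side block None
side magnifier [219.3 257.2] 0.63 [ 0.3764 -0.0016  0.    ]
side marker [201.9 214.1] 0.41 [0.4379 0.1529 0.    ]
side caliper [399.9 317.9] 0.9 [ 0.5891 -0.4529  0.    ]
side driver [118.3 179.4] 0.53 [0.328  0.4581 0.    ]
```

View pics/top0.png

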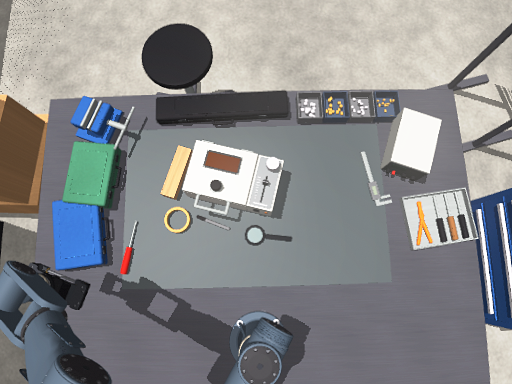

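View pics/side0.png

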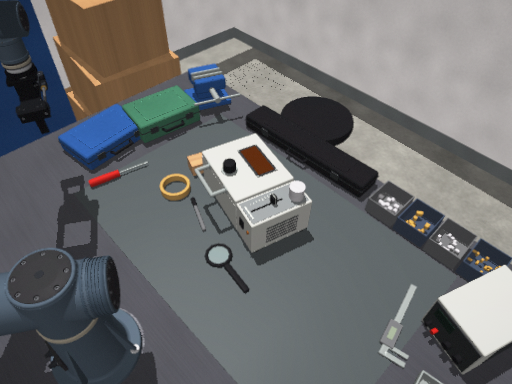

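```bash
python3 - <<'E'
import cv2,numpy as np
a=cv2.imread('pics/top0.png')[135:230,180:300];b=cv2.imread('pics/side0.png')[130:240,180:320]
a=cv2.resize(a,(800,600)[:2] if 0 else (640,507),interpolation=cv2.INTER_CUBIC)
cv2.imwrite('pics/topc.png',a)
cv2.imwrite('pics/sidec.png',cv2.resize(b,(700,550),interpolation=cv2.INTER_CUBIC))
E
```

```text
(no output)
```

View pics/topc.png

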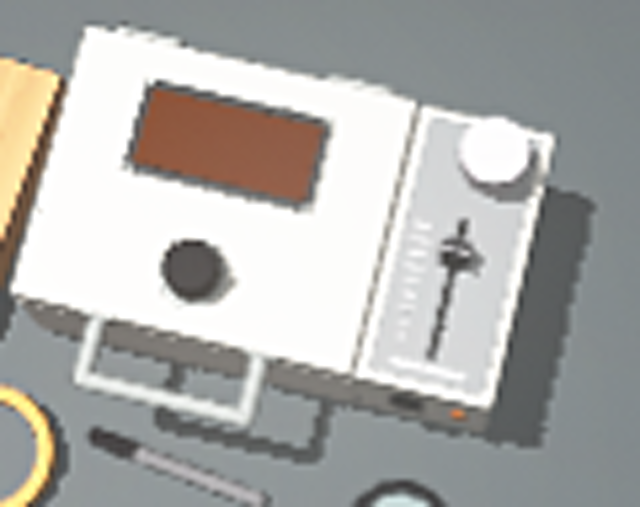

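View pics/sidec.png

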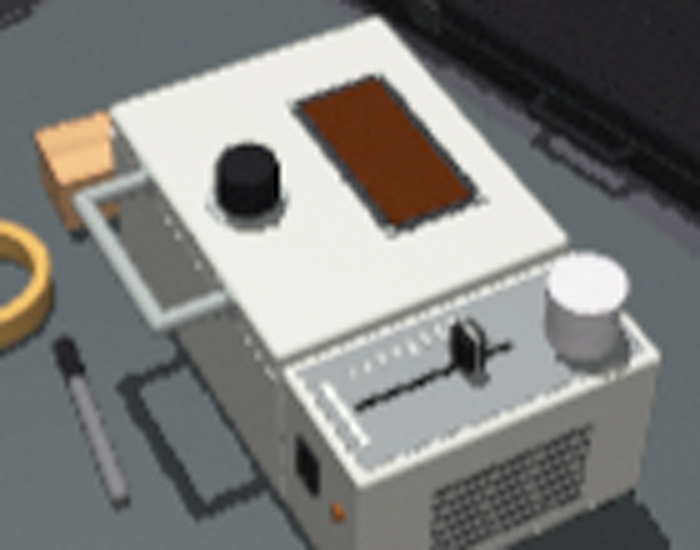

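Top view: the box is yawed about -16°. The dimmer cap is near (266,182), more than half-way along its slot, with the tin behind it at (273,164). The handle is near (211,210), with the marker in front of it. In the side view the cap top is near (273,196).

```bash
python3 - <<'E'
from h import *
t=lambda x,y:(180+x/5.333,135+y/5.333)
s=lambda x,y:(180+x/5.,130+y/5.)
def tri(a,b):
    (o1,d1),(o2,d2)=ray('top',a),ray('side',b)
    A=np.c_[d1,-d2];k=np.linalg.lstsq(A,o2-o1,rcond=None)[0]
    p,q=o1+k[0]*d1,o2+k[1]*d2;return ((p+q)/2).round(4),round(np.linalg.norm(p-q),4)
print('cap',tri(t(459,252),s(467,328)),atz('top',t(459,252),.157),atz('side',s(467,328),.157))
for n,a,b,z in [('hL',(80,380),(80,197),.125),('hR',(243,418),(157,325),.125),('lidFL',(13,292),(110,105),.135),('lidFR',(355,372),(280,360),.135),('lidBR',(415,103),(567,240),.135),('lidBL',(85,30),(378,17),.135),('knob',(191,266),(246,163),.167),('slotF',(432,358),(357,408),.13),('slotB',(463,222),(510,346),.13),('tin top',(497,150),(588,282),.17)]:
    print(n,atz('top',t(*a),z).round(4),atz('side',s(*b),z).round(4),tri(t(*a),s(*b)))
E
```

```text
cap (array([ 0.5436, -0.0392,  0.1612]), np.float64(0.0007)) [ 0.54483447 -0.03956963  0.157     ] [ 0.54608758 -0.03656468  0.157     ]
hL [0.4727 0.2085 0.125 ] [0.4754 0.21   0.125 ] (array([0.4729, 0.2076, 0.1282]), np.float64(0.0016))
hR [0.4453 0.1024 0.125 ] [0.4442 0.1012 0.125 ] (array([0.4454, 0.1026, 0.1229]), np.float64(0.0004))
lidFL [0.5302 0.2513 0.135 ] [0.5323 0.2519 0.135 ] (array([0.5305, 0.2506, 0.1368]), np.float64(0.0015))
lidFR [0.4721 0.0291 0.135 ] [0.471  0.0291 0.135 ] (array([0.4718, 0.0293, 0.1344]), np.float64(0.001))
lidBR [ 0.6519 -0.0144  0.135 ] [ 0.6506 -0.0156  0.135 ] (array([ 0.6525, -0.0144,  0.1328]), np.float64(0.0003))
lidBL [0.7088 0.2058 0.135 ] [0.7096 0.2014 0.135 ] (array([0.7117, 0.2057, 0.1308]), np.float64(0.0031))
knob [0.5376 0.1315 0.167 ] [0.5375 0.1309 0.167 ] (array([0.5379, 0.1315, 0.1663]), np.float64(0.0002))
slotF [ 0.4809 -0.0209  0.13  ] [ 0.4811 -0.0204  0.13  ] (array([ 0.4808, -0.0209,  0.1307]), np.float64(0.0001))
slotB [ 0.5711 -0.0439  0.13  ] [ 0.5719 -0.0459  0.13  ] (array([ 0.5723, -0.0445,  0.1283]), np.float64(0.0018))
tin top [ 0.6084 -0.0656  0.17  ] [ 0.6081 -0.0655  0.17  ] (array([ 0.6084, -0.0655,  0.1699]), np.float64(0.0002))
```

```bash
cat >> h.py <<'E'
UX=np.array([.9674,-.2532,0]);UY=np.array([.2532,.9674,0])
def go(p,tilt=0,yaw=0):
    # tool: y=approach, tilted forward by tilt deg; z=jaw axis; yaw 0: jaws along box y; 90: along box x
    pass
def rel(p,x,y):
    "row to reach p with tool x,y axes given"
    o=get_obs();Q=R.from_quat(o['tool_rot']);x=np.array(x);y=np.array(y)
    T=R.from_matrix(np.c_[x,y,np.cross(x,y)])
    print('shift',(Q.inv().apply(np.array(p)-o['position'])*1000).round(1),'turn',np.degrees((Q.inv()*T).as_rotvec()).round(2))
E
python3 - <<'E'
from h import *
rel([.5445,-.0385,.25],UX,[0,0,-1])
E
```

```text
shift [ 523.7  -27.4 -470.9] turn [ 0.   -5.77  0.  ]
```

>>> drive_tool --pt "40 -27 -40 0 -5.8 0 87" --pt "80 -27 -72 0 -5.8 0 60" --pt "524 -27 -471 0 -5.8 0 45" --pt "524 -27 -471 0 -5.8 0 45" --pt "524 -27 -471 0 -5.8 0 45" --pt "524 -27 -471 0 -5.8 0 45" --pt "524 -27 -471 0 -5.8 0 45" --pt "524 -27 -471 0 -5.8 0 45" --pt "524 -27 -471 0 -5.8 0 45" --pt "524 -27 -471 0 -5.8 0 45"

```text
time: 2.5
position: [0.4482, 0.1452, 0.2495]
tool_rot: [-0.701, 0.09, -0.09, 0.701]
ft_force: [0.5, -0.4, -0.0]
grip_width: 0.0456
```

```bash
python3 - <<'E'
from h import *
rel([.5445,-.0385,.25],UX,[0,0,-1])
E
```

```text
shift [ 139.6   -0.4 -153.3] turn [-0.03  0.02  0.05]
```

>>> drive_tool --pt "140 0 -153 0 0 0 40" --pt "140 0 -153 0 0 0 40" --pt "140 0 -153 0 0 0 40" --pt "140 0 -153 0 0 0 40" --pt "140 0 -153 0 0 0 40" --pt "140 0 -153 0 0 0 40" --pt "140 0 -153 0 0 0 40"

```text
time: 3.2
position: [0.5431, -0.0354, 0.2489]
tool_rot: [-0.701, 0.091, -0.089, 0.702]
ft_force: [-0.2, 0.7, -0.1]
grip_width: 0.0401
```

```bash
python3 - <<'E'
from h import *
print(get_obs()['time'])
im=camera('wrist');cv2.imwrite('pics/w1.png',im)
for n,z in dict(dimmer_cap=.157,lid_handle=.125,catch_knob=.155,rivet_tin=.13).items():
    for m in mark_of('wrist',n)[:2]: print(n,np.round(m['location'],1),round(m['conf'],2),atz('wrist',m['location'],z).round(4))
rel([.5445,-.0385,.135],UX,[0,0,-1])
E
```

```text
3.2
dimmer_cap [253.9 196.5] 0.91 [ 0.5468 -0.036   0.157 ]
dimmer_cap [250.4   0. ] 0.27 [ 0.4124 -0.0033  0.157 ]
lid_handle [466.2  19.1] 0.92 [0.4598 0.1547 0.125 ]
catch_knob [474.3 129.7] 0.8 [0.5387 0.1361 0.155 ]
rivet_tin [246.9 260.1] 0.76 [ 0.6127 -0.0601  0.13  ]
shift [  1.8 114.3  -3.2] turn [-0.01  0.14 -0.01]
```

View pics/w1.png

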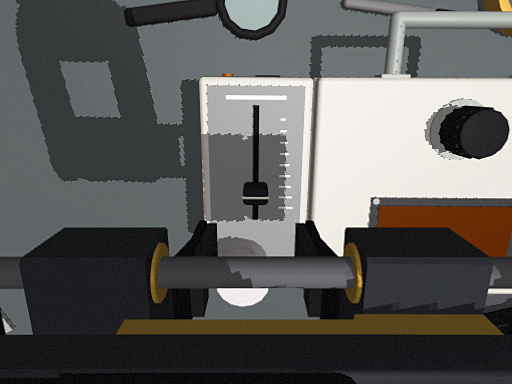

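Wrist view: the cap is at (254,193) under the gripper, the white off bar at (255,97), and the tin is clear behind. The fixes agree within 3 mm. Descending to grip.

>>> drive_tool --newtons 10 --pt "3 45 -2 0 0 0 40" --pt "3 85 -2 0 0 0 40" --pt "3 113 -2 0 0 0 40" --pt "3 113 -2 0 0 0 40" --pt "3 113 -2 0 0 0 15" --pt "3 113 -2 0 0 0 10" --pt "3 113 -2 0 0 0 10" --pt "3 113 -2 0 0 0 10"

```text
time: 4.25
position: [0.5481, -0.0373, 0.1379]
tool_rot: [-0.7, 0.089, -0.092, 0.703]
ft_force: [2.2, 6.8, 2.3]
grip_width: 0.0198
```

>>> drive_tool --pt "-15 0 1 0 0 0 10" --pt "-30 0 1 0 0 0 10" --pt "-42 0 1 0 0 0 10" --pt "-50 0 1 0 0 0 10" --pt "-55 0 1 0 0 0 10" --pt "-58 0 1 0 0 0 10" --pt "-58 0 1 0 0 0 10"

```text
time: 4.95
position: [0.492, -0.0222, 0.1379]
tool_rot: [-0.7, 0.089, -0.092, 0.702]
ft_force: [2.4, 6.6, 5.1]
grip_width: 0.02
```

>>> drive_tool --pt "-2 0 0 0 0 0 10" --pt "-4 0 0 0 0 0 10" --pt "-6 0 0 0 0 0 10" --pt "-8 0 0 0 0 0 10" --pt "-8 0 0 0 0 0 10"

```text
time: 5.45
position: [0.4911, -0.022, 0.1383]
tool_rot: [-0.701, 0.084, -0.098, 0.701]
ft_force: [12.3, 4.2, -7.4]
grip_width: 0.0201
```

The force along x rose to 12 N and the cap stopped moving, so it is at the end stop. Releasing and rising.

>>> drive_tool --pt "7 0 0 0 0 0 10" --pt "7 0 0 0 0 0 40" --pt "7 0 0 0 0 0 40" --pt "7 0 0 0 0 0 40" --pt "7 -40 0 0 0 0 40" --pt "7 -90 0 0 0 0 40" --pt "7 -110 0 0 0 0 40" --pt "7 -110 0 0 0 0 40"

```text
time: 6.25
position: [0.4915, -0.024, 0.2495]
tool_rot: [0.702, -0.087, 0.093, -0.701]
ft_force: [0.1, 0.8, -0.5]
grip_width: 0.0396
```

```bash
python3 - <<'E'
from h import *
im=camera('wrist');cv2.imwrite('pics/w2.png',im)
for n,z in dict(dimmer_cap=.157,lid_handle=.125,catch_knob=.155,rivet_tin=.13).items():
    for m in mark_of('wrist',n)[:2]: print(n,np.round(m['location'],1),round(m['conf'],2),atz('wrist',m['location'],z).round(4))
# handle pregrasp: tilt 15 deg forward, jaws along box x
t=np.radians(15);a=np.array([0,0,-1])*np.cos(t)+UX*np.sin(t)
print(get_obs()['tool_rot'],get_obs()['q'])
h=np.array([.4595,.155,.125])
for s in (1,-1): rel(h+.013*a-.11*a,s*UY,a)
E
```

```text
dimmer_cap [259.9 191.5] 0.66 [ 0.4891 -0.0189  0.157 ]
lid_handle [459.6  90.3] 0.83 [0.4563 0.1544 0.125 ]
catch_knob [461.2 197.9] 0.7 [0.5329 0.1309 0.155 ]
catch_knob [257.2 192.8] 0.43 [ 0.4889 -0.0209  0.155 ]
rivet_tin [243.9 306.9] 0.81 [ 0.6003 -0.0626  0.13  ]
rivet_tin [464.8 197.5] 0.65 [0.5447 0.1471 0.13  ]
[-0.70118639  0.09152002 -0.08881749  0.70147928] [-2.75933788e-01  3.17068740e-01  1.73630349e+00 -1.73690087e-04
  1.09206168e+00 -1.59091730e+00]
shift [-98.   26.3 164.9] turn [-11.95 -89.41 -11.95]
shift [-98.   26.3 164.9] turn [ 11.95  89.44 -11.95]
```

View pics/w2.png

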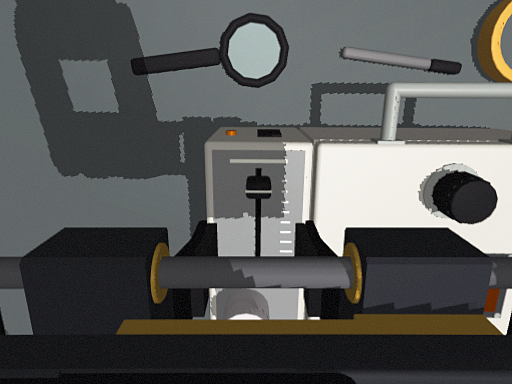

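The cap now sits just behind the white bar, at (259,188), and the tin and other things are unmoved. Next, a pose above the handle with the jaws along the box's x.

>>> drive_tool --pt "-10 0 17 1.2 8.5 -1.2 40" --pt "-20 0 34 2.3 17 -2.3 40" --pt "-30 3 50 3.4 25.5 -3.4 40" --pt "-40 6 66 4.5 34 -4.5 40" --pt "-50 9 83 5.7 42.5 -5.7 40" --pt "-60 12 100 6.8 51 -6.8 40" --pt "-70 15 116 8 60 -8 40" --pt "-80 18 132 9.1 68 -9.1 40" --pt "-90 22 150 10.3 77 -10.3 40" --pt "-98 26 165 11.4 85 -11.4 40"

```text
time: 7.5
position: [0.4361, 0.1583, 0.2194]
tool_rot: [0.415, -0.456, 0.593, -0.519]
ft_force: [-0.2, 0.2, -0.2]
grip_width: 0.0403
```

>>> drive_tool --pt "0 0 0 0 4.3 0 40" --pt "0 0 0 0 4.3 0 40"

```text
time: 7.7
position: [0.4362, 0.1583, 0.2194]
tool_rot: [0.394, -0.474, 0.606, -0.503]
ft_force: [0.9, -0.4, -0.8]
grip_width: 0.04
```

```bash
cat >> h.py <<'E'
def tilt(d):
    t=np.radians(d);return np.array([0,0,-1])*np.cos(t)+UX*np.sin(t)
E
python3 - <<'E'
from h import *
cv2.imwrite('pics/w3.png',camera('wrist'))
for n,z in dict(lid_handle=.125,catch_knob=.155).items():
    for m in mark_of('wrist',n)[:2]: print(n,np.round(m['location'],1),round(m['conf'],2),atz('wrist',m['location'],z).round(4))
h=np.array([.459,.155,.125]);a=tilt(15);print(get_obs()['q'])
for k in (-.097,.011):rel(h+k*a,-UY,a)
E
```

```text
lid_handle [255.9 187.7] 0.81 [0.4602 0.155  0.125 ]
catch_knob [369.6 196.9] 0.81 [0.5414 0.1345 0.155 ]
[ 0.16041309  0.24767589  1.97199509 -0.13003287  0.69567747  0.43617384]
shift [-3.3  0.8 -3.5] turn [ 0.98  3.93 -0.95]
shift [ -1.5 108.7  -1.7] turn [ 0.98  3.93 -0.95]
```

View pics/w3.png

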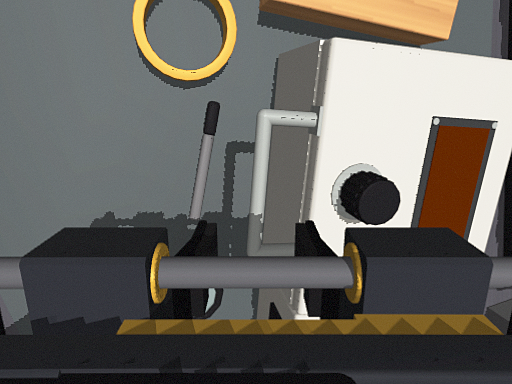

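The handle is between the fingers, at (263,180), and the fixes agree at (0.460,0.155). Descending.

>>> drive_tool --newtons 15 --pt "-2 25 -1 1 4 -1 40" --pt "-1 60 -1 1 4 -1 40" --pt "-1 90 -1 1 4 -1 40" --pt "-1 108 -1 1 4 -1 40" --pt "-1 108 -1 1 4 -1 40" --pt "-1 108 -1 1 4 -1 0" --pt "-1 108 -1 1 4 -1 0" --pt "-1 108 -1 1 4 -1 0" --pt "-1 108 -1 1 4 -1 0"

```text
time: 8.75
position: [0.4629, 0.1542, 0.1169]
tool_rot: [0.37, -0.481, 0.629, -0.485]
ft_force: [-0.4, -0.1, -0.1]
grip_width: 0.0158
```

```bash
python3 - <<'E'
from h import *
o=get_obs();print(o['position'],o['ft_force'],o['grip_width'],o['moment']);print(totool(np.array([0,0,.001])))
E
```

```text
[0.46293336 0.15422223 0.11694289] [-0.42524093 -0.09035518 -0.10321198] 0.015754509722549485 [-0.10827984  0.2099611  -0.00083903]
[-0.00131843 -0.96498591  0.26229841]
```

>>> drive_tool --pt "0 0 0 0 0 0 0" --pt "0 0 0 0 0 0 0"

```text
time: 8.95
position: [0.4636, 0.1541, 0.1169]
tool_rot: [0.37, -0.481, 0.629, -0.485]
ft_force: [-0.0, -1.9, 6.5]
grip_width: 0.011
```

>>> drive_tool --pt "0 -2 0.5 0 0 0 0" --pt "0 -4 1 0 0 0 0" --pt "0 -6 1.5 0 0 0 0" --pt "0 -6 1.5 0 0 0 0"

```text
time: 9.35
position: [0.4638, 0.1541, 0.1225]
tool_rot: [0.37, -0.481, 0.629, -0.485]
ft_force: [5.6, -2.8, -4.0]
grip_width: 0.0113
```

>>> drive_tool --pt "0 -2 0.5 0 0 0 0" --pt "0 -4 1 0 0 0 0" --pt "0 -6 1.5 0 0 0 0" --pt "0 -6 1.5 0 0 0 0"

```text
time: 9.75
position: [0.4643, 0.154, 0.1288]
tool_rot: [0.37, -0.481, 0.629, -0.485]
ft_force: [6.3, -3.1, -3.6]
grip_width: 0.0113
```

```bash
python3 - <<'E'
from h import *
for c in ('side','top'):
    cv2.imwrite(f'pics/{c}2.png',camera(c))
    for m in mark_of(c,'lid_handle')[:1]+mark_of(c,'catch_knob')[:1]: print(m)
E
```

```text
{'location': [204.1, 176.0], 'conf': 0.81}
{'location': [228.2, 162.4], 'conf': 0.58}
{'location': [208.0, 208.1], 'conf': 0.95}
{'location': [213.9, 186.1], 'conf': 0.78}
```

The lid rose about 12 mm at a steady ~4 N with no hard stop, and the side camera shows handle and knob rising together. So the catch is free and the knob needs no turning. Working out the arc.

```bash
python3 - <<'E'
from h import *
b=lambda a:-.232*np.cos(a+.043)*UX+np.array([0,0,.232*np.sin(a+.043)])
for a in np.r_[.1:1.01:.1]: print(round(a,2),totool(b(a)-b(.052)).round(0))
E
```

```text
0.1 [ -0. -10.   4.]
0.2 [ -0. -31.  14.]
0.3 [ -0. -51.  27.]
0.4 [ -0. -69.  41.]
0.5 [ -0. -86.  57.]
0.6 [  -0. -101.   75.]
0.7 [  -0. -114.   94.]
0.8 [  -0. -126.  114.]
0.9 [  -0. -135.  135.]
1.0 [  -0. -142.  157.]
```

>>> drive_tool --newtons 25 --pt "0 -3 1 0 0 0 0" --pt "0 -10 4 0 0 0 0" --pt "0 -20 9 0 0 0 0" --pt "0 -31 14 0 0 0 0" --pt "0 -41 20 0 0 0 0" --pt "0 -51 27 0 0 0 0" --pt "0 -60 34 0 0 0 0" --pt "0 -69 41 0 0 0 0" --pt "0 -78 49 0 0 0 0" --pt "0 -86 57 0 0 0 0"

```text
time: 11.05
position: [0.4926, 0.1462, 0.2255]
tool_rot: [0.372, -0.483, 0.628, -0.484]
ft_force: [2.6, 1.4, -4.3]
grip_width: 0.011
```

>>> drive_tool --pt "0 -8 9 0 0 0 0" --pt "0 -15 18 0 0 0 0" --pt "0 -22 27 0 0 0 0" --pt "0 -28 37 0 0 0 0" --pt "0 -34 47 0 0 0 0" --pt "0 -40 57 0 0 0 0" --pt "0 -45 67 0 0 0 0" --pt "0 -49 78 0 0 0 0" --pt "0 -53 89 0 0 0 0" --pt "0 -53 89 0 0 0 0"

```text
time: 12.05
position: [0.5624, 0.1272, 0.3021]
tool_rot: [0.372, -0.482, 0.629, -0.484]
ft_force: [-7.0, 0.7, 7.5]
grip_width: 0.0112
```

>>> drive_tool --pt "0 0 0 0 0 0 0" --pt "0 0 0 0 0 0 0" --pt "0 0 0 0 0 0 0"

```text
time: 12.35
position: [0.561, 0.1276, 0.3011]
tool_rot: [0.372, -0.483, 0.628, -0.484]
ft_force: [-7.5, 1.1, 6.6]
grip_width: 0.011
```

```bash
python3 - <<'E'
from h import *
o=get_obs();print(o['position'],o['ft_force'],o['grip_width'],o['joint_velocities'].round(3))
im=camera('side');print(mark_of('side','lid_handle')[:1],mark_of('side','dimmer_cap')[:1])
cv2.imwrite('pics/s3.png',cv2.resize(im[90:250,160:340],(720,600)[:2] if 0 else (675,600),interpolation=cv2.INTER_CUBIC))
g=np.array(o['position'])-.010*tilt(15);print('bar',g,'angle',np.arcsin((g[2]-.115)/.232)-.043)
E
```

```text
[0.56100389 0.12760666 0.30107491] [-7.51098394  1.11495092  6.55431324] 0.011029955153745054 [ 0.001  0.     0.002 -0.001 -0.001 -0.   ]
[{'location': [231.2, 118.5], 'conf': 0.91}] [{'location': [249.2, 199.7], 'conf': 0.47}]
bar [0.55850007 0.12826199 0.31073417] angle 0.9611048443012437
```

View pics/s3.png

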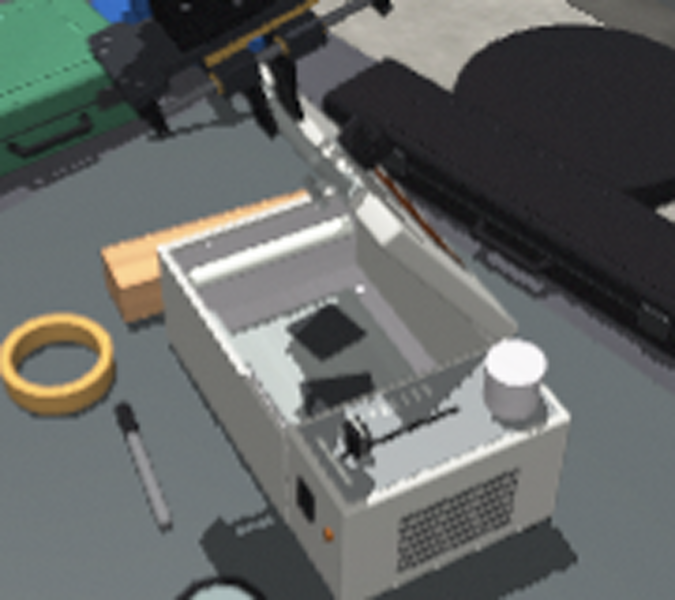

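The lid stands at about 0.95 rad with the bar between the fingers. The dimmer cap is at the front end of its track, around (355,435), and the bystanders are in place. Handing in.

```bash
python3 -c "
from rig import *
print(hand_in())"
```

```text
the job is handed in; nothing more can be done
None
```

The dimmer is off, the lid is open and held by its handle at about 0.95 rad (55°), and the job is handed in at about 12.5 s. `hand_in()` reports no verdict, so whether it passed is not confirmed.

- **Dimmer:** I gripped the cap and slid it about 58 mm forward. The force rose to 12 N and the cap stopped moving, so I took that as the end stop. The wrist and side pictures both show it just behind the white off bar.
- **Tug:** I tugged the bar handle gently before touching the knob. The lid came up about 12 mm at a steady 4 N or so, with no hard stop, so the catch was already free. I left the knob alone.
- **Lid:** I raised it along its arc by the handle. At the last check the arm was still, the bar was in the fingers (opening 11 mm, 25 N grip) and the force on the tool was about 10 N.
- **Bystanders:** The last side picture covers only part of the bench. It shows the tin, tape, block and marker apparently unmoved. I did not measure them again. The magnifier is only just in view, the caliper and screwdriver not at all.

One check disagreed. The last network report for the dimmer cap, at low confidence (0.47), gave a pixel a few pixels from where I see the cap. I went by the picture and the end-stop force instead.

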